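Snap the retaining clip onto the trolley-wheel axle

TASK

Pick up the open spring clip from the piece of cardboard and push it sideways, mouth first, into the groove of the upright axle in the fixture, between the washer on the wheel and the axle's head, until it snaps fully home, then let go of it. The axle may be clamped higher or lower than usual, so feel for the washer and press gently: never load the axle with more than about 25 N, do not knock the fixture with the gripper, and leave the other things on the bench where they are.

Things in the scene. Friction and masses are not known exactly. Their poses are not given: they have to be found in the camera images.
- clip: Loose open C-shaped spring-steel retaining clip, 70 to 140 g in all, lying flat on the piece of cardboard. Origin: on its underside, at the centre of the seat that will hold the axle; x points out of the open mouth (push direction), z up. Plate 6 mm thick, 34 mm wide. The bar behind the seat has its front face at x = -8.3 mm; two spring jaws run forward to x = 10 mm.
- clip_tab (a point): Top centre of the clip's grip tab: black upright block on the clip's tail, 12 mm wide (clip y), 26 mm long (clip x, from -45 to -19 mm), its top 28 mm above the clip's underside; the steel tail under it is as wide.
- clip_mouth (a point): Middle of the clip's mouth, 6.8 mm ahead of its origin, at half thickness. Two rounded lips (radius 3 mm) leave a 12 mm gap and spring out 2 mm each to pass the 16 mm neck. Passing takes roughly 5 to 9 N of push, from when the origin is 13 mm short of the axle line until about 4 mm short; then it jumps home: the force falls, then rises at the stop. The lips' own squeeze counts as load.
- stand: Fixture fixed to the bench: grey base plate 130 x 130 x 10 mm, steel clamp block 70 mm wide and 40 mm high holding an upright stub axle with an 80 mm wheel. Origin: on the bench, on the axle's centre line; z up. Wheel 30 mm thick; on it a steel washer (diameter 52, its top 5 mm above the wheel), then the groove, then the axle head. Nothing on it turns or gives.
- washer_low (a point): Point on the axle line 80 mm above the bench: the LOWEST place of the washer's top. The axle with wheel and washer is clamped 0 to 36 mm higher than this; the amount is not measured. The groove neck (diameter 16) starts at the washer's top and is 8 mm high; above it the head, diameter 22, 20 mm high. The clip may be pushed on from any side.
- mat: Flat piece of packing cardboard, 160 x 130 x 3 mm, fixed on the bench; origin at the centre of its underside. The clip lies on it.
- spare_wheel: Loose small rubber wheel lying flat, 60 mm in diameter, 27 mm high; bystander, leave in place. Origin under its centre.
- screwdriver: Loose screwdriver lying on the bench, about 200 mm long; bystander, leave in place. Origin near its middle, x along it.
- grease_can: Small steel can with cap, 60 mm in diameter, 90 mm high; bystander, leave standing in place. Origin under its centre.
There are look-alikes about, which are no part of the job. Several things have the shape of the stand; the one meant has the colours described above.

How it is judged:
By the outcome, as a careful person would: the job done as asked, in the order asked, and still so for the second after the job is handed in, with the robot touching nothing.
It also fails if it takes over 64 s, if anything falls off the work surface, if the arm or the gripper's body presses on something with over 40 N, if the wrist force passes 120 N, or if a joint passes its speed limit or range.

ROBOT

A 6-joint arm with a two-finger parallel gripper is mounted at the origin on the work surface. World frame = base frame: x ahead of the robot, y to its left, z up, the work surface at z = 0. Lengths are in m, angles in rad, forces in N, time in s.
With the tool pointing down it reaches from about 0.425 to 0.95 m from the base axis. Payload 3.5 kg.
Tool frame: the origin (TCP) lies between the finger pads; the fingertips stand 17 mm ahead of it and the grasp point (between the pads) lies 2 mm behind it; z points along the fingers, y is the direction in which the jaws open and shut (so a half turn about z gives the same grasp; the last joint's range is limited). The gripper opens to 85 mm and grips with 20 to 120 N. Pads are 22 mm wide; open, the fingers measure 114 mm over their backs; the gripper's body (76 mm by 85 mm) begins 54 mm behind the grasp point. The pads swing forward as they close: fully open they stand 13 mm farther back than shut.
Start: joints at [-1.296, 0.286, 1.577, -0, 1.279, -0.15], TCP at [0.278, -0.615, 0.248] pointing down, gripper open.
Joint ranges: [-2.77, 2.77], [-0.9, 2.22], [0.21, 2.48], [-1.53, 4.67], [0.24, 2.81], [-2.84, 2.84]. Speed limits (rad/s): [2.79, 2.79, 3.14, 3.14, 3.14, 3.14].

INTERFACE

Orientations are given as a unit quaternion [x, y, z, w].
In Python, from plant import ctrl gives the robot as it stands.
- The arm moves only by the tool carry_out, never from a script. Its argument "commands" is a list of rows, each an object with "delta_pos": the shift along the tool's x, y, z in m, a list of three; "delta_rot": the turn, a rotation vector about the tool's x, y, z in rad, a list of three; "claw": the opening in per cent of the stroke, from 0 (shut) to 100 (fully open). A call has 1 to 8 rows; each row is the pose to reach, as a shift and turn from the pose measured when the call began, along the tool's axes at that moment; what a row does not reach only later rows make up. A row lasts 1/12 s, in which the tool goes at most 41.7 mm and 7.16 degrees, less where a joint would pass 70% of its speed; a pose out of reach is approached as far as the arm can. A call with a gripper value outside its range is refused whole. The fingers move at their own pace and stop on an object; "force" is the grip in N (left out, the last holds). Time passes only in rows, so rows that repeat a pose let the fingers close. It gives the time, the measured TCP pose, the force and the opening at its end, in the units of the state.
- ctrl.get_state(): the state, without advancing time (a new reading comes with each control period).
- ctrl.read_camera(name): name is "side" or "top"; returns (picture, depth): 420x560x3 uint8, red, green, blue; 420x560 float32, m along the optical axis (not along the pixel's ray), 0 where there is no reading.
- ctrl.camera_info(name): a dict with "fx", "fy", "cx", "cy" (pixels), "k1" (the pictures are not rectified: a ray, as slopes to the right and down, at radius r is drawn at 1 + k1 r^2 times it, then the intrinsics apply), "rvec" (rotation vector, rad) and "tvec" (3), from world to camera coordinates, as OpenCV has them. Camera axes: x right, y down, z forward; pixel columns grow to the right and rows downward; lengths in m; the calibration is good to about 2 mm. A picture is of the moment at which its call begins. camera_info takes no time and is no camera call.
- ctrl.sign_off(): hands the job in, once; it reports no verdict.
The state is a dict: "time": time; "qpos": joint angles; "dq": joint speeds; "joint_efforts": joint torques, N m; "eef_pos": TCP position; "tcp_rot": TCP orientation; "contact_force": force on the tool from outside, world axes, zero at the start; "wrist_torque": the same for the moment, N m; "opening": opening from 0.0 (shut) to 1.0 (fully open).
Only numpy, scipy, OpenCV 4.12 (cv2) and the standard library are available. Lean on these libraries where they do the work, as an engineer would, in place of code of your own. Each camera call takes 0.05 s, during which the arm holds its last target.

## Working session

There is one attempt and no reset: what is moved stays moved. The work goes in short steps, Python scripts to look and compute and a tool call to move; the robot and the scene stay as the last step left them, time stands still between calls to the robot, and variables do not carry over. Pictures are saved under pics/ and viewed, and the job is handed in when it is done.

Besides the shell and the picture viewer there is one more tool, called as name([rows], argument=value, ...), one row to a line, values as JSON. carry_out: Moves the arm, as the interface text tells. Its arguments: {"type":"object","properties":{"commands":{"type":"array"},"force":{"type":"number"}},"required":["commands"]}

```bash
ls; mkdir -p pics
python3 - <<'E'
from plant import ctrl
import cv2,numpy as np
print(ctrl.get_state())
for n in("side","top"):
    p,d=ctrl.read_camera(n); print(n,ctrl.camera_info(n))
    cv2.imwrite(f"pics/{n}0.png",p[:,:,::-1]); np.save(f"pics/{n}0_d.npy",d); np.save(f"pics/{n}0_p.npy",p)
E
```

```text
pics
{'time': 0.0, 'qpos': array([-1.29598626e+00,  2.87176447e-01,  1.57818854e+00,  1.50186279e-05,
        1.27858094e+00, -1.50019675e-01]), 'dq': array([ 0.00119996,  0.0009304 , -0.00066388, -0.00033481,  0.00035973,
       -0.00185557]), 'joint_efforts': array([-1.45346425e-03, -4.05988276e+01, -2.92625874e+01, -2.70280798e-04,
        5.82113615e-03,  3.81891979e-06]), 'eef_pos': array([ 0.27806036, -0.61438958,  0.24693368]), 'tcp_rot': array([ 9.77524441e-01,  2.10818838e-01, -6.61945102e-05, -1.17479689e-03]), 'contact_force': array([-0.71062996,  0.72578201,  0.68679381]), 'wrist_torque': array([-0.00107231,  0.06476074, -0.01605608]), 'opening': 0.9982525506156223}
side {'fx': 511.78228087660983, 'fy': 511.78228087660983, 'cx': 279.7696602923537, 'cy': 203.0594172671741, 'k1': -0.09672333549604513, 'rvec': array([ 0.55591171, -2.58015578,  1.3505885 ]), 'tvec': array([0.51518805, 0.24659778, 0.94613414])}
top {'fx': 434.8329103887675, 'fy': 434.8329103887675, 'cx': 281.03126070129684, 'cy': 206.9090453251385, 'k1': -0.02665423603010772, 'rvec': array([ 2.15485041, -2.14003002,  0.22900095]), 'tvec': array([-0.08685953,  0.61020167,  0.87410127])}
```

View pics/top0.png

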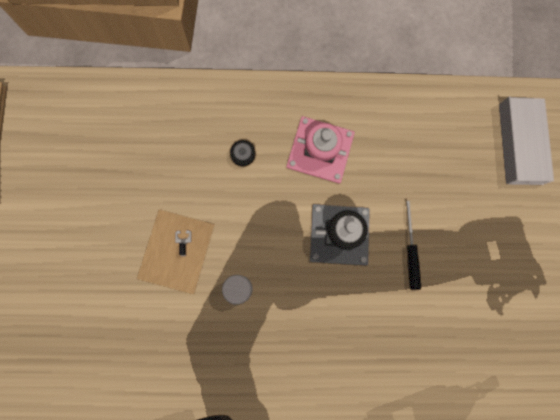

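View pics/side0.png

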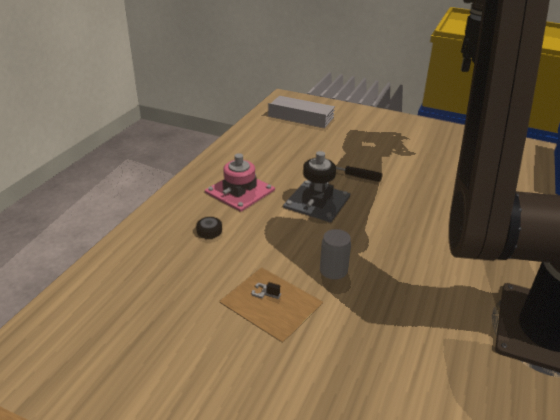

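The top view shows two things with the stand's shape: a pink one at (322,148) and a grey one with a black wheel at (345,232). The grey base plate and steel fit the description, so I take the grey one. The clip is on the cardboard at (183,241). I'll confirm both in enlarged crops.

```bash
cat > h.py <<'E'
import numpy as np,cv2
from plant import ctrl
def cam(n):
    i=ctrl.camera_info(n);K=np.array([[i['fx'],0,i['cx']],[0,i['fy'],i['cy']],[0,0,1.]])
    return K,np.array([i['k1'],0,0,0,0.]),cv2.Rodrigues(i['rvec'])[0],np.array(i['tvec'])
def world(n,uv,z):  # z = camera depth
    K,D,R,t=cam(n);p=cv2.undistortPointsIter(np.array(uv,float).reshape(-1,1,2),K,D,None,None,(3,50,1e-10)).reshape(-1,2)
    z=np.array(z,float).reshape(-1,1);return (np.c_[p*z,z]-t)@R
def plane(n,uv,h):
    K,D,R,t=cam(n);p=cv2.undistortPointsIter(np.array(uv,float).reshape(-1,1,2),K,D,None,None,(3,50,1e-10)).reshape(-1,2)
    d=np.c_[p,np.ones(len(p))]@R;o=-R.T@t
    return o+d*((h-o[2])/d[:,2])[:,None]
def proj(n,P):
    K,D,R,t=cam(n);return cv2.projectPoints(np.array(P,float).reshape(-1,1,3),cv2.Rodrigues(R)[0],t,K,D)[0].reshape(-1,2)
def cloud(n,d):
    h,w=d.shape;v,u=np.mgrid[:h,:w];return world(n,np.c_[u.ravel(),v.ravel()],d.ravel()).reshape(h,w,3)
E
python3 - <<'E'
from h import *
T=np.load('pics/top0_p.npy')[:,:,::-1];S=np.load('pics/side0_p.npy')[:,:,::-1]
f=lambda I,x,y,w,s:cv2.resize(I[y:y+w,x:x+w],None,fx=s,fy=s,interpolation=cv2.INTER_CUBIC)
a=np.vstack([np.hstack([f(T,300,190,80,3.75),f(T,140,200,80,3.75)]),np.hstack([f(S,275,140,80,3.75),f(S,235,260,75,4)])])
cv2.imwrite('pics/crop1.png',a)
d=np.load('pics/top0_d.npy');C=cloud('top',d)
for c in [(243,152),(237,290),(414,265),(348,228),(182,249),(160,270)]:print(c,C[c[1],c[0]].round(4))
ds=np.load('pics/side0_d.npy');CS=cloud('side',ds)
for c in [(274,288),(320,157),(250,303)]:print(c,CS[c[1],c[0]].round(4))
E
```

```text
(243, 152) [0.7402 0.0022 0.0265]
(237, 290) [0.4364 0.0054 0.0909]
(414, 265) [ 0.49   -0.375   0.0261]
(348, 228) [ 0.4496 -0.0477  0.9693]
(182, 249) [0.5212 0.128  0.0324]
(160, 270) [0.4773 0.1795 0.0026]
(274, 288) [0.5175 0.1327 0.0286]
(320, 157) [ 0.5536 -0.2069  0.1375]
(250, 303) [0.5536 0.1662 0.0027]
```

View pics/crop1.png

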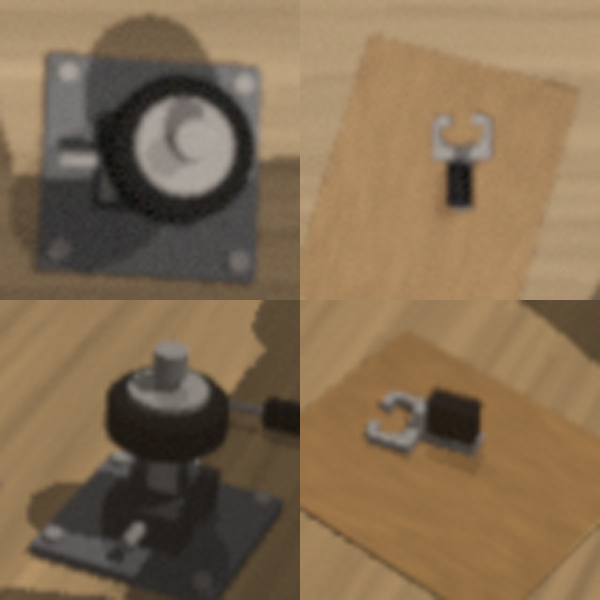

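The crops confirm it: the grey base with black wheel and steel axle is the stand, and the clip's mouth points up in the top image with its black tab below. Next I'll measure precisely.

Run:
```python
from h import *
for n in('top','side'):
    d=np.load(f'pics/{n}0_d.npy');p=np.load(f'pics/{n}0_p.npy').astype(int);C=cloud(n,d)
    ok=d>0
    print(n)
    R=(abs(C[...,0]-.55)<.08)&(abs(C[...,1]+.21)<.08)&ok
    Z=C[...,2][R];h,e=np.histogram(Z,np.arange(0,.2,.004));print([(round(e[i],3),h[i]) for i in range(len(h)) if h[i]])
    # tab
    B=(abs(C[...,0]-.53)<.06)&(abs(C[...,1]-.13)<.05)&ok
    for nm,m in(('tabtop',B&(C[...,2]>.022)),('black',B&(p.sum(2)<130)),('grey',B&(p.sum(2)>=130)&((p.max(2)-p.min(2))<30))):
        P=C[m];v,u=np.nonzero(m)
        if len(P)<4:continue
        w,V=np.linalg.eigh(np.cov(P[:,:2].T));print(nm,len(P),P.mean(0).round(4),np.median(P[:,2]).round(4),'dir',np.degrees(np.arctan2(*V[::-1,1])).round(1),u.min(),u.max(),v.min(),v.max(),P[:,:2].min(0).round(4),P[:,:2].max(0).round(4))
    # head/washer
    m=R&(C[...,2]>.085)
    for lo in np.arange(.085,.165,.005):
        k=R&(C[...,2]>=lo)&(C[...,2]<lo+.005)
        if k.sum():print(round(lo,3),k.sum(),C[k].mean(0).round(4),p[k].mean(0).round())
```

```text
top
[(np.float64(0.0), np.int64(740)), (np.float64(0.004), np.int64(325)), (np.float64(0.008), np.int64(1338)), (np.float64(0.012), np.int64(243)), (np.float64(0.016), np.int64(35)), (np.float64(0.02), np.int64(10)), (np.float64(0.024), np.int64(23)), (np.float64(0.028), np.int64(29)), (np.float64(0.032), np.int64(14)), (np.float64(0.036), np.int64(44)), (np.float64(0.04), np.int64(17)), (np.float64(0.044), np.int64(3)), (np.float64(0.08), np.int64(4)), (np.float64(0.084), np.int64(12)), (np.float64(0.088), np.int64(17)), (np.float64(0.092), np.int64(5)), (np.float64(0.096), np.int64(12)), (np.float64(0.1), np.int64(52)), (np.float64(0.104), np.int64(336)), (np.float64(0.108), np.int64(378)), (np.float64(0.112), np.int64(290)), (np.float64(0.116), np.int64(12)), (np.float64(0.12), np.int64(2)), (np.float64(0.124), np.int64(4)), (np.float64(0.128), np.int64(8)), (np.float64(0.132), np.int64(4)), (np.float64(0.136), np.int64(27)), (np.float64(0.14), np.int64(69)), (np.float64(0.144), np.int64(2))]
tabtop 74 [0.5228 0.1293 0.0311] 0.0312 dir -178.2 179 184 242 254 [0.5106 0.1238] [0.536
[... 2235 characters left out ...]
dir 179.3 252 280 283 298 [0.5073 0.1131] [0.5627 0.1485]
0.085 55 [ 0.546  -0.1886  0.0879] [40. 33. 26.]
0.09 64 [ 0.5492 -0.1874  0.0925] [34. 28. 21.]
0.095 52 [ 0.5464 -0.1886  0.0976] [32. 27. 21.]
0.1 65 [ 0.5502 -0.1882  0.1025] [35. 29. 22.]
0.105 215 [ 0.5526 -0.2018  0.108 ] [45. 40. 34.]
0.11 165 [ 0.5549 -0.2115  0.1131] [103.  98.  92.]
0.115 27 [ 0.5561 -0.2097  0.1163] [105. 101.  95.]
0.12 12 [ 0.5566 -0.2105  0.1233] [79. 75. 71.]
0.125 20 [ 0.5546 -0.2097  0.1278] [78. 74. 69.]
0.13 14 [ 0.5553 -0.2102  0.1331] [81. 75. 68.]
0.135 16 [ 0.5545 -0.211   0.1378] [90. 84. 78.]
0.14 35 [ 0.5569 -0.2153  0.1418] [125. 119. 111.]
0.145 1 [ 0.5607 -0.2042  0.1453] [112. 107. 101.]
```

```bash
cat > fit.py <<'E'
from h import *
from scipy.optimize import minimize
S=6
def circ(r,z,n=40):
    a=np.linspace(0,2*np.pi,n,endpoint=False);return np.c_[r*np.cos(a),r*np.sin(a),np.full(n,z)]
def box(x0,x1,y0,y1,z0,z1):
    return np.array([[x,y,z] for x in(x0,x1) for y in(y0,y1) for z in(z0,z1)],float)
def rast(n,parts,win):
    x0,y0,w,h=win;M=np.zeros((h*S,w*S),np.uint8)
    for P,hull in parts:
        q=(proj(n,P)-[x0-.5,y0-.5])*S-.5
        q=np.round(q*16).astype(np.int32)
        cv2.fillPoly(M,[cv2.convexHull(q) if hull else q.reshape(-1,1,2)],255,shift=4)
    return cv2.resize(M,(w,h),interpolation=cv2.INTER_AREA)/255.
def T(P,x,y,a,z=0):
    c,s=np.cos(a),np.sin(a);return P@np.array([[c,-s,0],[s,c,0],[0,0,1]]).T+[x,y,z]
E
python3 - <<'E'
from fit import *
# --- clip
tab=box(-.045,-.019,-.006,.006,0,.028)
blk=box(-.045,-.019,-.006,.006,.006,.028)
Ts=np.load('pics/top0_p.npy').astype(float)
for n,win in(('top',(165,220,35,45)),('side',(240,270,50,40))):
    p=np.load(f'pics/{n}0_p.npy').astype(float);x0,y0,w,h=win;c=p[y0:y0+h,x0:x0+w]
    lum=c.sum(2);card=np.median(lum)
    obs=np.clip((card*.75-lum)/(card*.75-100),0,1)   # black tab soft mask
    best=None
    for a0 in(0,.1,-.1):
      f=lambda q:((rast(n,[(T(blk,q[0]/1e2+.555,q[1]/1e2+.13,q[2]/10,.003),1)],win)-obs)**2).sum()
      r=minimize(f,[0,0,a0*10],method='Nelder-Mead',options=dict(xatol=1e-3,fatol=1e-4,initial_simplex=np.array([[0,0,a0*10],[.4,0,a0*10],[0,.4,a0*10],[0,0,a0*10+1]])))
      if best is None or r.fun<best.fun:best=r
    q=best.x;x,y,a=q[0]/1e2+.555,q[1]/1e2+.13,q[2]/10
    tc=T(np.array([[-.032,0,.028]]),x,y,a,.003)[0]
    print(n,'clip origin',x.round(4),y.round(4),'deg',np.degrees(a).round(2),'tab',tc.round(4),'res',best.fun)
# edge-based with steel: mask of not cardboard (low saturation)
    sat=c.max(2)-c.min(2);sc=np.median(sat);obs2=np.clip((sc-sat)/(sc*.5)-.3,0,1)
    cv2.imwrite(f'pics/m_{n}.png',cv2.resize(np.hstack([obs*255,obs2*255,c.mean(2)]),None,fx=5,fy=5,interpolation=0))
    plate=[(T(tab,0,0,0),1),(box(-.019,-.0083,-.017,.017,0,.006),1),(box(-.0083,.010,.011,.017,0,.006),1),(box(-.0083,.010,-.017,-.011,0,.006),1)]
    f=lambda q:((rast(n,[(T(P,q[0]/1e2+.555,q[1]/1e2+.13,q[2]/10,.003),1) for P,_ in plate],win)-obs2)**2).sum()
    r=minimize(f,q,method='Nelder-Mead',options=dict(initial_simplex=np.array([q,q+[.3,0,0],q+[0,.3,0],q+[0,0,1]]),xatol=1e-3,fatol=1e-4));q=r.x
    print(n,'whole',(q[:2]/1e2+[.555,.13]).round(4),np.degrees(q[2]/10).round(2),r.fun)
E
```

```text
top clip origin 0.5552 0.1312 deg 1.71 tab [0.5232 0.1302 0.031 ] res 10.351188324397553
top whole [0.5553 0.1321] 2.38 22.27615616738968
side clip origin 0.5536 0.1339 deg 7.45 tab [0.5219 0.1297 0.031 ] res 13.654726322114804
side whole [0.5542 0.1292] 1.2 21.004025009777045[ WARN:0@2.055] global loadsave.cpp:1063 imwrite_ Unsupported depth image for selected encoder is fallbacked to CV_8U.
```

Run:
```python
from fit import *
# --- stand: black wheel + bright (washer + head) masks
for n,win in(('top',(315,200,65,60)),('side',(295,140,50,60))):
    p=np.load(f'pics/{n}0_p.npy').astype(float);x0,y0,w,h=win
    cv2.imwrite(f'pics/st_{n}.png',cv2.resize(p[y0:y0+h,x0:x0+w,::-1],None,fx=8,fy=8,interpolation=cv2.INTER_CUBIC))
    im=p.mean(2)[y0:y0+h,x0:x0+w];lum=im
    def res(q):
        x,y,zw=q[0]/1e2+.558,q[1]/1e2-.214,q[2]/1e2+.113
        t=lambda P:T(P,x,y,0,0)
        W=rast(n,[(t(np.r_[circ(.04,zw-.035),circ(.04,zw-.005)]),1)],win)
        B=rast(n,[(t(circ(.026,zw)),1),(t(np.r_[circ(.011,zw+.008),circ(.011,zw+.028)]),1)],win)
        # inside wheel silhouette: dark where not bright
        obs=np.clip((lum-50)/60,0,1)
        return ((np.maximum(W,B))*(B-obs)**2).sum()+ (-0.0)
    for q0 in([0,0,0],):
        r=minimize(res,q0,method='Nelder-Mead',options=dict(initial_simplex=np.array([[0,0,0],[.4,0,0],[0,.4,0],[0,0,.4]]),xatol=1e-3,fatol=1e-4))
        q=r.x;print(n,(q/1e2+[.558,-.214,.113]).round(4),r.fun)
```

```text
top [ 0.5572 -0.2139  0.1195] 34.159772445070985
side [ 0.5545 -0.2132  0.116 ] 69.03379083208318[ WARN:0@0.801] global loadsave.cpp:1063 imwrite_ Unsupported depth image for selected encoder is fallbacked to CV_8U.
```

```bash
cat > go.py <<'E'
from h import *
from scipy.spatial.transform import Rotation as Ro
def st():
    s=ctrl.get_state();R=Ro.from_quat(s['tcp_rot']);m=R.as_matrix()
    print('t',round(s['time'],2),'pos',s['eef_pos'].round(4),'yaw',np.degrees(np.arctan2(m[1,0],m[0,0])).round(2),'tz',m[:,2].round(4),'F',s['contact_force'].round(2),'M',s['wrist_torque'].round(2),'op',round(s['opening'],3));return s,R
def to(p,yaw=None):
    s,R=st();d=R.inv().apply(np.array(p)-s['eef_pos'])
    print('delta_pos',d.round(4))
    if yaw is not None:
        t=Ro.from_matrix(np.array([[np.cos(yaw),np.sin(yaw),0],[np.sin(yaw),-np.cos(yaw),0],[0,0,-1]]))
        print('delta_rot',(R.inv()*t).as_rotvec().round(4))
E
python3 -c "
from go import *
to([.5228,.130,.12],np.radians(2.5))"
```

```text
t 0.1 pos [ 0.2781 -0.6145  0.247 ] yaw 24.34 tz [-6.0e-04  2.1e-03 -1.0e+00] F [-0.95  0.06  0.02] M [0.03 0.02 0.01] op 1.0
delta_pos [ 0.5298 -0.5771  0.1285]
delta_rot [-2.200e-03  1.000e-04  3.812e-01]
```

View pics/st_top.png

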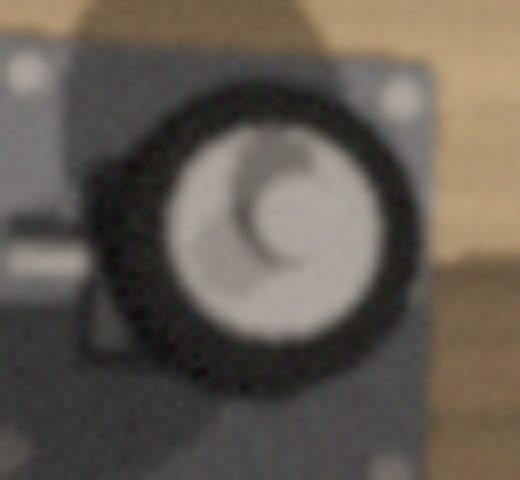

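View pics/st_side.png

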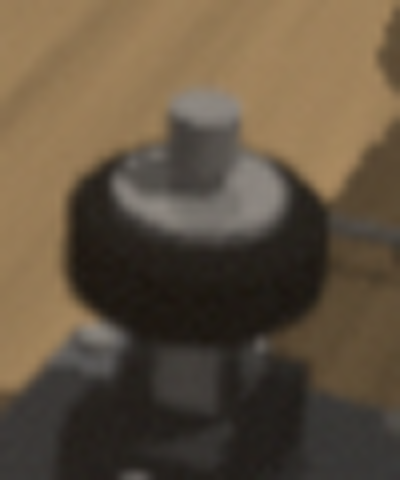

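```bash
python3 -c "
from h import *
for z in(.1113,.1133,.1153):
  print(z,plane('top',[[352.4,227.1]],z+.028).round(4),plane('top',[[348.8,228.4]],z).round(4),plane('side',[[320.1,153.1]],z+.028).round(4),plane('side',[[319.6,163.9]],z).round(4))"
```

```text
0.1113 [[ 0.5576 -0.218   0.1393]] [[ 0.5586 -0.2164  0.1113]] [[ 0.5589 -0.2216  0.1393]] [[ 0.5574 -0.219   0.1113]]
0.1133 [[ 0.5574 -0.2176  0.1413]] [[ 0.5583 -0.216   0.1133]] [[ 0.5578 -0.2182  0.1413]] [[ 0.5564 -0.2157  0.1133]]
0.1153 [[ 0.5571 -0.2171  0.1433]] [[ 0.5581 -0.2156  0.1153]] [[ 0.5567 -0.2148  0.1433]] [[ 0.5553 -0.2125  0.1153]]
```

carry_out([
  {"delta_pos": [0.028, -0.03, 0.0], "delta_rot": [0, 0, 0.1], "claw": 60},
  {"delta_pos": [0.056, -0.061, 0.0], "delta_rot": [0, 0, 0.2], "claw": 60},
  {"delta_pos": [0.084, -0.091, 0.0], "delta_rot": [0, 0, 0.3], "claw": 60},
  {"delta_pos": [0.112, -0.122, 0.0], "delta_rot": [0, 0, 0.381], "claw": 50},
  {"delta_pos": [0.14, -0.152, 0.0], "delta_rot": [0, 0, 0.381], "claw": 50},
  {"delta_pos": [0.168, -0.183, 0.0], "delta_rot": [0, 0, 0.381], "claw": 50},
  {"delta_pos": [0.196, -0.213, 0.0], "delta_rot": [0, 0, 0.381], "claw": 50},
  {"delta_pos": [0.224, -0.244, 0.0], "delta_rot": [0, 0, 0.381], "claw": 50},
], force=40)

```text
time: 0.77
eef_pos: [0.3815, -0.2978, 0.2472]
tcp_rot: [1.0, 0.022, -0.0, -0.001]
contact_force: [1.2, 0.1, 0.6]
opening: 0.502
```

```bash
python3 -c "
from go import *
to([.5228,.130,.12],np.radians(2.5))"
```

```text
t 0.77 pos [ 0.3815 -0.2978  0.2472] yaw 2.47 tz [-8.0e-04  2.6e-03 -1.0e+00] F [1.23 0.07 0.6 ] M [ 0.   -0.09 -0.01] op 0.502
delta_pos [ 0.1597 -0.421   0.1282]
delta_rot [-0.0027  0.0007 -0.0005]
```

carry_out([
  {"delta_pos": [0.0145, -0.038, 0.0], "delta_rot": [0, 0, 0], "claw": 45},
  {"delta_pos": [0.029, -0.076, 0.0], "delta_rot": [0, 0, 0], "claw": 45},
  {"delta_pos": [0.0435, -0.114, 0.0], "delta_rot": [0, 0, 0], "claw": 45},
  {"delta_pos": [0.058, -0.152, 0.0], "delta_rot": [0, 0, 0], "claw": 45},
  {"delta_pos": [0.0725, -0.19, 0.0], "delta_rot": [0, 0, 0], "claw": 45},
  {"delta_pos": [0.087, -0.228, 0.0], "delta_rot": [0, 0, 0], "claw": 45},
  {"delta_pos": [0.1015, -0.266, 0.0], "delta_rot": [0, 0, 0], "claw": 45},
  {"delta_pos": [0.116, -0.304, 0.0], "delta_rot": [0, 0, 0], "claw": 45},
])

```text
time: 1.43
eef_pos: [0.4842, 0.0131, 0.2477]
tcp_rot: [1.0, 0.022, -0.0, -0.001]
contact_force: [0.8, 0.7, -0.6]
opening: 0.451
```

```bash
python3 -c "
from go import *
to([.5228,.130,.06],np.radians(2.5))"
```

```text
t 1.43 pos [0.4842 0.0131 0.2477] yaw 2.48 tz [-9.0e-04  2.5e-03 -1.0e+00] F [ 0.8   0.73 -0.62] M [-0.04 -0.02 -0.02] op 0.451
delta_pos [ 0.0438 -0.1147  0.1879]
delta_rot [-0.0026  0.0008 -0.0003]
```

carry_out([
  {"delta_pos": [0.0145, -0.038, 0.0], "delta_rot": [-0.002, 0, 0], "claw": 45},
  {"delta_pos": [0.029, -0.076, 0.01], "delta_rot": [-0.003, 0, 0], "claw": 45},
  {"delta_pos": [0.0438, -0.1147, 0.03], "delta_rot": [-0.003, 0.001, 0], "claw": 40},
  {"delta_pos": [0.0438, -0.1147, 0.07], "delta_rot": [-0.003, 0.001, 0], "claw": 40},
  {"delta_pos": [0.0438, -0.1147, 0.11], "delta_rot": [-0.003, 0.001, 0], "claw": 40},
  {"delta_pos": [0.0438, -0.1147, 0.15], "delta_rot": [-0.003, 0.001, 0], "claw": 40},
  {"delta_pos": [0.0438, -0.1147, 0.178], "delta_rot": [-0.003, 0.001, 0], "claw": 40},
  {"delta_pos": [0.0438, -0.1147, 0.188], "delta_rot": [-0.003, 0.001, 0], "claw": 40},
])

```text
time: 2.1
eef_pos: [0.5184, 0.13, 0.0542]
tcp_rot: [1.0, 0.022, -0.005, 0.0]
contact_force: [-0.6, -0.9, -0.3]
opening: 0.401
```

Run:
```python
from go import *
to([.5228,.130,.024],np.radians(2.5))
o=[]
for n,(x,y) in(("side",(220,230)),("top",(130,190))):
    p,d=ctrl.read_camera(n); o.append(cv2.resize(p[y:y+100,x:x+100,::-1],None,fx=4,fy=4,interpolation=cv2.INTER_CUBIC))
cv2.imwrite('pics/pre.png',np.hstack(o))
```

```text
t 2.1 pos [0.5184 0.13   0.0542] yaw 2.5 tz [-0.0104 -0.001  -0.9999] F [-0.6  -0.92 -0.32] M [-0.04  0.01 -0.01] op 0.401
delta_pos [0.0047 0.0002 0.0301]
delta_rot [0.0005 0.0105 0.0001]
```

View pics/pre.png

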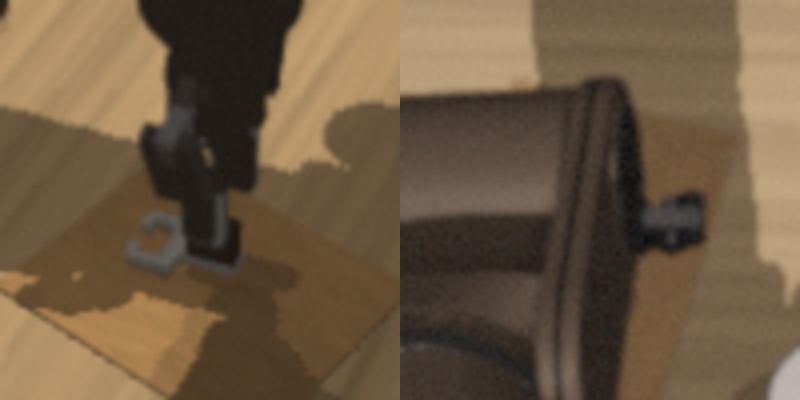

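The side view shows the fingers straddling the black tab at about crop (215,225). The arm is still settling, so I'll correct the position and descend.

carry_out([
  {"delta_pos": [0.0047, 0.0, 0.01], "delta_rot": [0, 0.0105, 0], "claw": 40},
  {"delta_pos": [0.0047, 0.0, 0.02], "delta_rot": [0, 0.0105, 0], "claw": 40},
  {"delta_pos": [0.0047, 0.0, 0.03], "delta_rot": [0, 0.0105, 0], "claw": 40},
  {"delta_pos": [0.0047, 0.0, 0.03], "delta_rot": [0, 0.0105, 0], "claw": 40},
])

```text
time: 2.53
eef_pos: [0.5248, 0.1299, 0.0268]
tcp_rot: [1.0, 0.022, 0.002, 0.0]
contact_force: [-0.0, 1.0, 0.6]
opening: 0.398
```

```bash
python3 -c "
from go import *
to([.5228,.130,.024],np.radians(2.5))"
```

```text
t 2.53 pos [0.5248 0.1299 0.0268] yaw 2.47 tz [ 3.3e-03 -4.0e-04 -1.0e+00] F [-0.04  1.01  0.56] M [-0.01  0.04  0.02] op 0.398
delta_pos [-0.002  -0.0002  0.0028]
delta_rot [ 0.0005 -0.0033 -0.0006]
```

carry_out([
  {"delta_pos": [-0.002, 0.0, 0.0015], "delta_rot": [0, -0.003, 0], "claw": 40},
  {"delta_pos": [-0.002, 0.0, 0.0015], "delta_rot": [0, -0.003, 0], "claw": 20},
  {"delta_pos": [-0.002, 0.0, 0.0015], "delta_rot": [0, -0.003, 0], "claw": 8},
  {"delta_pos": [-0.002, 0.0, 0.0015], "delta_rot": [0, -0.003, 0], "claw": 0},
  {"delta_pos": [-0.002, 0.0, 0.0015], "delta_rot": [0, -0.003, 0], "claw": 0},
  {"delta_pos": [-0.002, 0.0, 0.0015], "delta_rot": [0, -0.003, 0], "claw": 0},
  {"delta_pos": [-0.002, 0.0, 0.0015], "delta_rot": [0, -0.003, 0], "claw": 0},
  {"delta_pos": [-0.002, 0.0, 0.0015], "delta_rot": [0, -0.003, 0], "claw": 0},
], force=60)

```text
time: 3.2
eef_pos: [0.5233, 0.1299, 0.026]
tcp_rot: [1.0, 0.022, 0.001, 0.0]
contact_force: [-2.0, -0.1, 4.2]
opening: 0.125
```

```bash
python3 -c "
from go import *
to([.5228,.130,.2],np.radians(2.5))"
```

```text
t 3.2 pos [0.5233 0.1299 0.026 ] yaw 2.47 tz [ 1.3e-03 -5.0e-04 -1.0e+00] F [-1.96 -0.15  4.22] M [0.   0.15 0.05] op 0.125
delta_pos [-3.00e-04 -1.00e-04 -1.74e-01]
delta_rot [ 0.0005 -0.0013 -0.0005]
```

carry_out([
  {"delta_pos": [0.0, 0.0, -0.01], "delta_rot": [0, 0, 0], "claw": 0},
  {"delta_pos": [0.0, 0.0, -0.04], "delta_rot": [0, 0, 0], "claw": 0},
  {"delta_pos": [0.0, 0.0, -0.08], "delta_rot": [0, 0, 0], "claw": 0},
  {"delta_pos": [0.0, 0.0, -0.12], "delta_rot": [0, 0, 0], "claw": 0},
  {"delta_pos": [0.0, 0.0, -0.15], "delta_rot": [0, 0, 0], "claw": 0},
  {"delta_pos": [0.0, 0.0, -0.17], "delta_rot": [0, 0, 0], "claw": 0},
  {"delta_pos": [0.0, 0.0, -0.174], "delta_rot": [0, 0, 0], "claw": 0},
  {"delta_pos": [0.0, 0.0, -0.174], "delta_rot": [0, 0, 0], "claw": 0},
])

```text
time: 3.87
eef_pos: [0.5237, 0.13, 0.2016]
tcp_rot: [1.0, 0.022, 0.002, 0.0]
contact_force: [0.2, 0.2, -0.8]
opening: 0.126
```

Run:
```python
from go import *
s,R=st()
c=proj('side',[s['eef_pos']])[0].astype(int);print(c)
p,d=ctrl.read_camera('side');x,y=c-50
cv2.imwrite('pics/lift.png',cv2.resize(p[y:y+100,x:x+100,::-1],None,fx=6,fy=6,interpolation=cv2.INTER_CUBIC))
to([.42,-.2165,.2],0)
```

```text
t 3.87 pos [0.5237 0.13   0.2016] yaw 2.47 tz [ 4.7e-03 -3.0e-04 -1.0e+00] F [ 0.18  0.19 -0.8 ] M [0.03 0.02 0.01] op 0.126
[272 215]
t 3.92 pos [0.5226 0.1299 0.1994] yaw 2.47 tz [ 6.e-04 -5.e-04 -1.e+00] F [-1.08  0.21 -1.71] M [ 0.    0.13 -0.04] op 0.127
delta_pos [-0.1174  0.3417 -0.0005]
delta_rot [ 0.0005 -0.0006  0.0431]
```

View pics/lift.png

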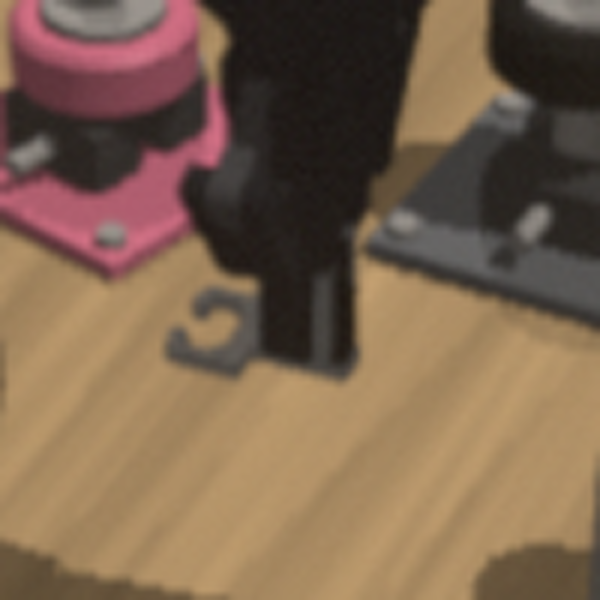

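The clip is gripped level, with its mouth pointing away at crop (210,330). Next I'll carry it to beside the stand.

carry_out([
  {"delta_pos": [-0.009, 0.038, 0.0], "delta_rot": [0, 0, 0.01], "claw": 0},
  {"delta_pos": [-0.018, 0.076, 0.0], "delta_rot": [0, 0, 0.02], "claw": 0},
  {"delta_pos": [-0.027, 0.114, 0.0], "delta_rot": [0, 0, 0.03], "claw": 0},
  {"delta_pos": [-0.036, 0.152, 0.0], "delta_rot": [0, 0, 0.043], "claw": 0},
  {"delta_pos": [-0.045, 0.19, 0.0], "delta_rot": [0, 0, 0.043], "claw": 0},
  {"delta_pos": [-0.054, 0.228, 0.0], "delta_rot": [0, 0, 0.043], "claw": 0},
  {"delta_pos": [-0.061, 0.266, 0.0], "delta_rot": [0, 0, 0.043], "claw": 0},
  {"delta_pos": [-0.066, 0.304, 0.0], "delta_rot": [0, 0, 0.043], "claw": 0},
])

```text
time: 4.58
eef_pos: [0.4673, -0.1774, 0.1961]
tcp_rot: [1.0, -0.0, -0.002, -0.001]
contact_force: [0.0, -0.0, -1.5]
opening: 0.128
```

```bash
python3 -c "
from go import *
to([.47,-.2165,.17],0)"
```

```text
t 4.58 pos [ 0.4673 -0.1774  0.1961] yaw -0.01 tz [-0.0044  0.0028 -1.    ] F [ 0.05 -0.05 -1.54] M [ 0.04 -0.06 -0.03] op 0.128
delta_pos [0.0028 0.0392 0.026 ]
delta_rot [-0.0028  0.0044 -0.0002]
```

carry_out([
  {"delta_pos": [0.0028, 0.025, 0.0], "delta_rot": [-0.003, 0.004, 0], "claw": 0},
  {"delta_pos": [0.0028, 0.0392, 0.01], "delta_rot": [-0.003, 0.004, 0], "claw": 0},
  {"delta_pos": [0.0028, 0.0392, 0.026], "delta_rot": [-0.003, 0.004, 0], "claw": 0},
  {"delta_pos": [0.0028, 0.0392, 0.026], "delta_rot": [-0.003, 0.004, 0], "claw": 0},
  {"delta_pos": [0.0028, 0.0392, 0.026], "delta_rot": [-0.003, 0.004, 0], "claw": 0},
])

```text
time: 5.0
eef_pos: [0.4683, -0.2148, 0.1665]
tcp_rot: [1.0, -0.0, -0.003, -0.002]
contact_force: [0.2, 0.1, -1.2]
opening: 0.119
```

Run:
```python
from go import *
s,R=st()
o=[]
for n,(x,y) in(("side",(270,110)),("top",(300,180))):
    p,d=ctrl.read_camera(n); np.save(f'pics/{n}1_p.npy',p);np.save(f'pics/{n}1_d.npy',d)
    o.append(cv2.resize(p[y:y+100,x:x+100,::-1],None,fx=4,fy=4,interpolation=cv2.INTER_CUBIC))
cv2.imwrite('pics/app.png',np.hstack(o));st()
```

```text
t 5.0 pos [ 0.4683 -0.2148  0.1665] yaw -0.0 tz [-0.0061  0.0044 -1.    ] F [ 0.25  0.08 -1.2 ] M [-0.01  0.    0.02] op 0.119
t 5.1 pos [ 0.4698 -0.2154  0.1692] yaw 0.06 tz [-0.0018  0.001  -1.    ] F [ 0.12 -0.38 -0.77] M [ 0.02 -0.   -0.01] op 0.124
```

View pics/app.png

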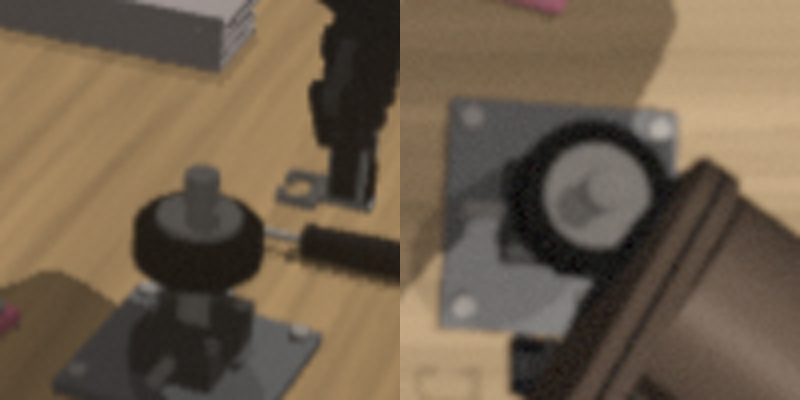

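```bash
cat > ov.py <<'E'
from fit import *
from go import *
def overlay(n,p,win,tcp,ax,fn,off=(.0315,0,-.023),s=8):
    x,y,w,h=win;I=cv2.resize(p[y:y+h,x:x+w,::-1],None,fx=s,fy=s,interpolation=cv2.INTER_CUBIC).copy()
    o=np.array(tcp)+off
    def pl(P,col,closed=True):
        q=((proj(n,P)-[x-.5,y-.5])*s-.5);cv2.polylines(I,[np.round(q*16).astype(np.int32).reshape(-1,1,2)],closed,col,1,cv2.LINE_AA,4)
    for z in(0,.006):
        pl(o+np.array([[-.045,-.006,z],[-.019,-.006,z],[-.019,-.017,z],[.01,-.017,z],[.01,-.008,z],[-.0083,-.008,z],[-.0083,.008,z],[.01,.008,z],[.01,.017,z],[-.019,.017,z],[-.019,.006,z],[-.045,.006,z]]),(0,255,0) if z else (0,160,0))
    a=np.array(ax)
    for r,z in((.026,0),(.011,.008),(.011,.028),(.04,-.005),(.04,-.035)):pl(a+circ(r,z),(0,0,255))
    cv2.imwrite(fn,I)
E
python3 - <<'E'
from ov import *
p=np.load('pics/side1_p.npy')
overlay('side',p,(295,140,75,65),[.4698,-.2154,.1685],[.5575,-.2165,.1133],'pics/ov1.png',s=10)
p=np.load('pics/top0_p.npy')
overlay('top',p,(310,195,70,65),[.4698,-.2154,.6],[.5575,-.2165,.1133],'pics/ov2.png',s=10)
E
```

```text
(no output)
```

View pics/ov1.png

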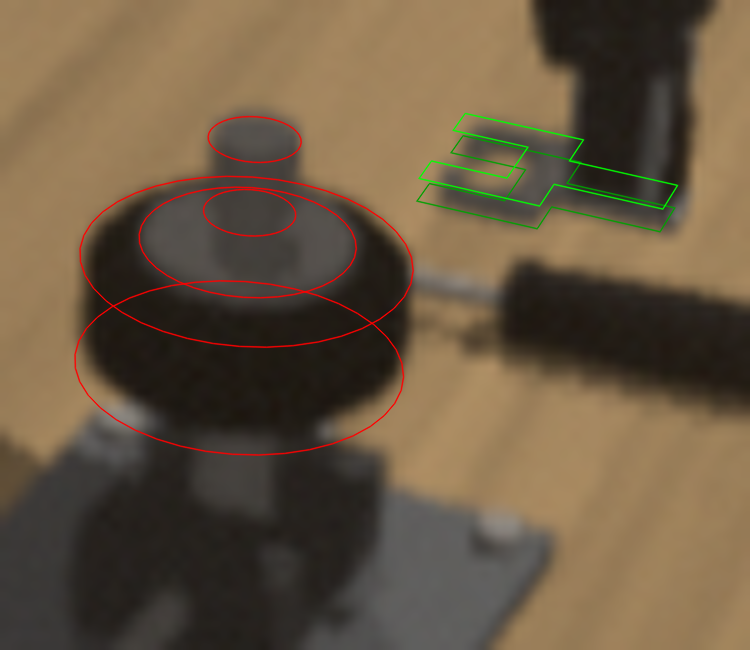

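View pics/ov2.png

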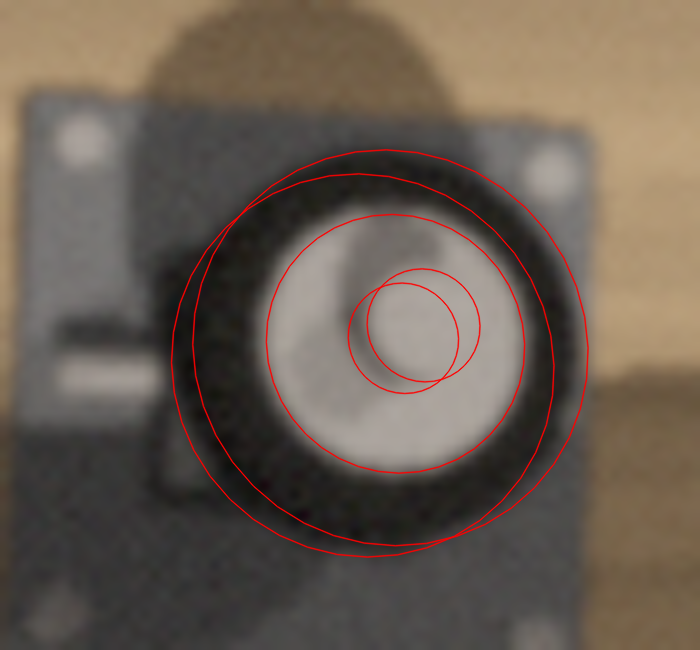

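Run:
```python
from ov import *
p=np.load('pics/side1_p.npy')
q=np.clip((p.astype(float)-20)*1.8,0,255).astype(np.uint8)
a=cv2.resize(q[140:170,325:370,::-1],None,fx=17,fy=17,interpolation=cv2.INTER_CUBIC)
overlay('side',q,(325,140,45,30),[.4698,-.2154,.1692],[.5575,-.2165,.1133],'pics/t.png',s=17)
cv2.imwrite('pics/clipz.png',cv2.resize(np.vstack([a,cv2.imread('pics/t.png')]),(765*3//4,1020*3//4-165)))
```

```text
(no output)
```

View pics/clipz.png

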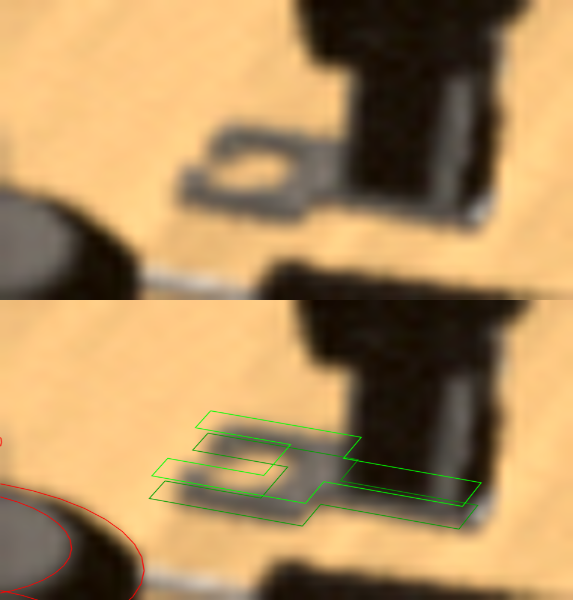

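The first picture was taken while the arm was still settling, so I'll retake it now.

Run:
```python
from ov import *
s,R=st()
p,d=ctrl.read_camera('side');np.save('pics/side2_p.npy',p);np.save('pics/side2_d.npy',d)
st()
q=np.clip((p.astype(float)-20)*1.8,0,255).astype(np.uint8)
overlay('side',q,(295,140,75,50),s['eef_pos'],[.5575,-.2155,.1145],'pics/t.png',s=10)
C=cloud('side',d)
m=(d>0)&(C[...,2]>.13)&(C[...,2]<.16)&(C[...,0]<.54)&(abs(C[...,1]+.2155)<.03)
P=C[m];print(len(P))
o=s['eef_pos']
b=(P-o)
f=b[(b[:,0]>.018)&(b[:,2]<-.01)]
print(len(f),f.min(0).round(4),f.max(0).round(4),np.median(f,0).round(4),np.sort(f[:,0])[-8:].round(4))
```

```text
t 5.1 pos [ 0.4698 -0.2154  0.1692] yaw 0.06 tz [-0.0018  0.001  -1.    ] F [ 0.12 -0.38 -0.77] M [ 0.02 -0.   -0.01] op 0.124
t 5.15 pos [ 0.4702 -0.2156  0.1699] yaw 0.07 tz [-5.e-04  0.e+00 -1.e+00] F [ 0.41  0.1  -0.57] M [ 0.03 -0.02 -0.04] op 0.128
128
66 [ 0.0183 -0.0204 -0.0226] [ 0.0394  0.0194 -0.0142] [ 0.0287  0.0056 -0.0174] [0.038  0.0386 0.0388 0.0389 0.039  0.039  0.0393 0.0394]
```

View pics/t.png

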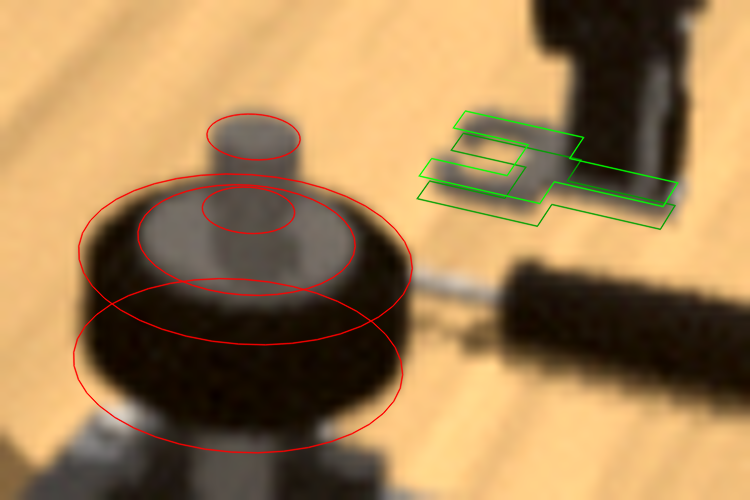

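```bash
python3 -c "
from go import *
to([.500,-.216,.143],0)"
```

```text
t 5.15 pos [ 0.4702 -0.2156  0.1699] yaw 0.07 tz [-5.e-04  0.e+00 -1.e+00] F [ 0.41  0.1  -0.57] M [ 0.03 -0.02 -0.04] op 0.128
delta_pos [0.0298 0.0004 0.0269]
delta_rot [-0.      0.0005  0.0012]
```

carry_out([
  {"delta_pos": [0.015, 0.0, 0.0], "delta_rot": [0, 0, 0.001], "claw": 0},
  {"delta_pos": [0.0295, 0.0005, 0.0], "delta_rot": [0, 0, 0.001], "claw": 0},
  {"delta_pos": [0.0295, 0.0005, 0.01], "delta_rot": [0, 0, 0.001], "claw": 0},
  {"delta_pos": [0.0295, 0.0005, 0.02], "delta_rot": [0, 0, 0.001], "claw": 0},
  {"delta_pos": [0.0295, 0.0005, 0.026], "delta_rot": [0, 0, 0.001], "claw": 0},
  {"delta_pos": [0.0295, 0.0005, 0.026], "delta_rot": [0, 0, 0.001], "claw": 0},
  {"delta_pos": [0.0295, 0.0005, 0.026], "delta_rot": [0, 0, 0.001], "claw": 0},
  {"delta_pos": [0.0295, 0.0005, 0.026], "delta_rot": [0, 0, 0.001], "claw": 0},
])

```text
time: 5.82
eef_pos: [0.4993, -0.216, 0.1438]
tcp_rot: [1.0, 0.0, -0.0, -0.0]
contact_force: [0.6, 0.6, -0.7]
opening: 0.125
```

Run:
```python
from ov import *
s,R=st()
p,d=ctrl.read_camera('side');np.save('pics/side3_p.npy',p)
q=np.clip((p.astype(float)-20)*1.8,0,255).astype(np.uint8)
overlay('side',q,(295,140,75,50),s['eef_pos'],[.5575,-.2155,.1145],'pics/ov3.png',s=10)
cv2.imwrite('pics/ov3r.png',cv2.resize(q[140:190,295:370,::-1],None,fx=10,fy=10,interpolation=cv2.INTER_CUBIC))
to([.500,-.216,.138],0)
```

```text
t 5.82 pos [ 0.4993 -0.216   0.1438] yaw 0.0 tz [-8.e-04  2.e-04 -1.e+00] F [ 0.64  0.58 -0.72] M [-0.   -0.    0.01] op 0.125
t 5.87 pos [ 0.4996 -0.2162  0.1442] yaw -0.0 tz [-1.e-04 -3.e-04 -1.e+00] F [0.1  0.28 0.16] M [-0.02 -0.   -0.03] op 0.127
delta_pos [ 0.0004 -0.0002  0.0062]
delta_rot [ 0.0003  0.0001 -0.    ]
```

View pics/ov3r.png

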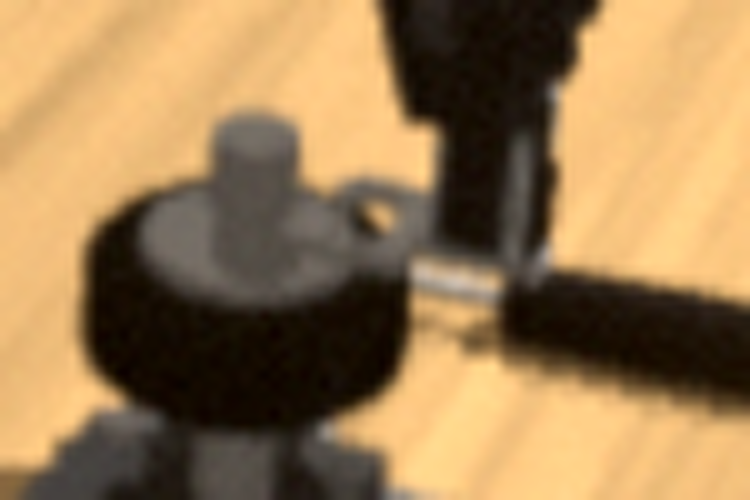

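carry_out([
  {"delta_pos": [0.0004, 0, 0.002], "delta_rot": [0, 0, 0], "claw": 0},
  {"delta_pos": [0.0004, 0, 0.004], "delta_rot": [0, 0, 0], "claw": 0},
  {"delta_pos": [0.0004, 0, 0.005], "delta_rot": [0, 0, 0], "claw": 0},
  {"delta_pos": [0.0004, 0, 0.005], "delta_rot": [0, 0, 0], "claw": 0},
  {"delta_pos": [0.0004, 0, 0.005], "delta_rot": [0, 0, 0], "claw": 0},
])

```text
time: 6.28
eef_pos: [0.4999, -0.2162, 0.1391]
tcp_rot: [1.0, -0.0, -0.0, 0.0]
contact_force: [-0.3, 0.1, -1.5]
opening: 0.124
```

```bash
python3 -c "
from go import *
st()"
```

```text
t 6.28 pos [ 0.4999 -0.2162  0.1391] yaw -0.0 tz [-3.e-04 -2.e-04 -1.e+00] F [-0.33  0.15 -1.53] M [0.03 0.09 0.  ] op 0.124
```

carry_out([
  {"delta_pos": [0, 0, 0.0005], "delta_rot": [0, 0, 0], "claw": 0},
  {"delta_pos": [0, 0, 0.001], "delta_rot": [0, 0, 0], "claw": 0},
  {"delta_pos": [0, 0, 0.001], "delta_rot": [0, 0, 0], "claw": 0},
  {"delta_pos": [0, 0, 0.001], "delta_rot": [0, 0, 0], "claw": 0},
])

```text
time: 6.62
eef_pos: [0.4999, -0.2162, 0.1381]
tcp_rot: [1.0, -0.0, -0.0, 0.0]
contact_force: [0.5, -0.4, -2.4]
opening: 0.125
```

carry_out([
  {"delta_pos": [0, 0, 0.0005], "delta_rot": [0, 0, 0], "claw": 0},
  {"delta_pos": [0, 0, 0.001], "delta_rot": [0, 0, 0], "claw": 0},
  {"delta_pos": [0, 0, 0.001], "delta_rot": [0, 0, 0], "claw": 0},
  {"delta_pos": [0, 0, 0.001], "delta_rot": [0, 0, 0], "claw": 0},
])

```text
time: 6.95
eef_pos: [0.4999, -0.2162, 0.137]
tcp_rot: [1.0, -0.0, -0.0, 0.0]
contact_force: [-0.5, 0.9, -0.8]
opening: 0.122
```

carry_out([
  {"delta_pos": [0, 0, 0.0005], "delta_rot": [0, 0, 0], "claw": 0},
  {"delta_pos": [0, 0, 0.0005], "delta_rot": [0, 0, 0], "claw": 0},
  {"delta_pos": [0, 0, 0.0005], "delta_rot": [0, 0, 0], "claw": 0},
])

```text
time: 7.2
eef_pos: [0.4999, -0.2162, 0.1365]
tcp_rot: [1.0, -0.0, -0.0, 0.0]
contact_force: [0.6, 0.8, -0.7]
opening: 0.128
```

```bash
python3 -c "
from go import *
st()"
```

```text
t 7.2 pos [ 0.4999 -0.2162  0.1365] yaw -0.0 tz [-5.e-04 -0.e+00 -1.e+00] F [ 0.64  0.84 -0.67] M [ 0.   -0.04 -0.  ] op 0.128
```

carry_out([
  {"delta_pos": [0, 0, 0.0005], "delta_rot": [0, 0, 0], "claw": 0},
  {"delta_pos": [0, 0, 0.0005], "delta_rot": [0, 0, 0], "claw": 0},
  {"delta_pos": [0, 0, 0.0005], "delta_rot": [0, 0, 0], "claw": 0},
])

```text
time: 7.45
eef_pos: [0.4999, -0.2162, 0.1363]
tcp_rot: [1.0, 0.0, -0.0, 0.0]
contact_force: [-2.2, 0.7, 1.3]
opening: 0.131
```

```bash
python3 -c "
from go import *
st()"
```

```text
t 7.45 pos [ 0.4999 -0.2162  0.1363] yaw 0.0 tz [-4.e-04 -1.e-04 -1.e+00] F [-2.18  0.71  1.25] M [ 0.01  0.19 -0.02] op 0.131
```

carry_out([
  {"delta_pos": [0, 0, 0.0005], "delta_rot": [0, 0, 0], "claw": 0},
  {"delta_pos": [0, 0, 0.0005], "delta_rot": [0, 0, 0], "claw": 0},
  {"delta_pos": [0, 0, 0.0005], "delta_rot": [0, 0, 0], "claw": 0},
])

```text
time: 7.7
eef_pos: [0.5, -0.2163, 0.1362]
tcp_rot: [1.0, 0.0, -0.0, 0.0]
contact_force: [-2.6, 1.6, 2.8]
opening: 0.126
```

```bash
python3 -c "
from go import *
st()"
```

```text
t 7.7 pos [ 0.5    -0.2163  0.1362] yaw 0.01 tz [-4.e-04 -2.e-04 -1.e+00] F [-2.64  1.6   2.84] M [0.18 0.27 0.  ] op 0.126
```

Washer contact is clear: the TCP stalls at z ≈ 0.1363 with upward force, so the washer top is at about 0.113. I'll lift 1 mm to centre the clip in the groove, then advance.

carry_out([
  {"delta_pos": [0, 0, -0.001], "delta_rot": [0, 0, 0], "claw": 0},
  {"delta_pos": [0, 0, -0.001], "delta_rot": [0, 0, 0], "claw": 0},
  {"delta_pos": [0, 0, -0.001], "delta_rot": [0, 0, 0], "claw": 0},
])

```text
time: 7.95
eef_pos: [0.4999, -0.2162, 0.1368]
tcp_rot: [1.0, 0.0, -0.0, 0.0]
contact_force: [-0.7, -0.3, -1.2]
opening: 0.127
```

```bash
python3 -c "
from go import *
to([.506,-.216,.1373],0)"
```

```text
t 7.95 pos [ 0.4999 -0.2162  0.1368] yaw 0.0 tz [-5.e-04 -1.e-04 -1.e+00] F [-0.74 -0.33 -1.19] M [-0.01  0.03 -0.02] op 0.127
delta_pos [ 0.0061 -0.0002 -0.0005]
delta_rot [0.0001 0.0005 0.0001]
```

carry_out([
  {"delta_pos": [0.002, 0, -0.0005], "delta_rot": [0, 0, 0], "claw": 0},
  {"delta_pos": [0.004, 0, -0.0005], "delta_rot": [0, 0, 0], "claw": 0},
  {"delta_pos": [0.006, 0, -0.0005], "delta_rot": [0, 0, 0], "claw": 0},
  {"delta_pos": [0.006, 0, -0.0005], "delta_rot": [0, 0, 0], "claw": 0},
  {"delta_pos": [0.006, 0, -0.0005], "delta_rot": [0, 0, 0], "claw": 0},
])

```text
time: 8.37
eef_pos: [0.5061, -0.2162, 0.1373]
tcp_rot: [1.0, 0.0, -0.0, 0.0]
contact_force: [0.0, -0.8, -0.3]
opening: 0.128
```

Run:
```python
from ov import *
s,R=st()
p,d=ctrl.read_camera('side')
q=np.clip((p.astype(float)-20)*1.8,0,255).astype(np.uint8)
cv2.imwrite('pics/ov4r.png',cv2.resize(q[140:190,295:370,::-1],None,fx=10,fy=10,interpolation=cv2.INTER_CUBIC))
st()
```

```text
t 8.37 pos [ 0.5061 -0.2162  0.1373] yaw 0.01 tz [-5.e-04 -1.e-04 -1.e+00] F [ 0.02 -0.81 -0.34] M [-0.02  0.02 -0.01] op 0.128
t 8.42 pos [ 0.506  -0.2162  0.1373] yaw 0.01 tz [-5.e-04 -1.e-04 -1.e+00] F [ 0.1  -0.47 -0.61] M [ 0.02 -0.01 -0.02] op 0.128
```

View pics/ov4r.png

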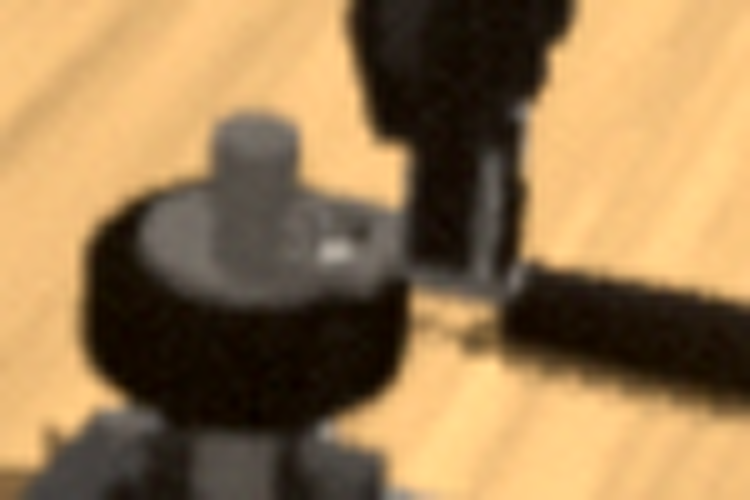

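The clip's jaws are just right of the axle head, at crop (290–380, 200–290), with no contact yet. I'll push on in small steps.

carry_out([
  {"delta_pos": [0.001, 0, 0], "delta_rot": [0, 0, 0], "claw": 0},
  {"delta_pos": [0.002, 0, 0], "delta_rot": [0, 0, 0], "claw": 0},
  {"delta_pos": [0.003, 0, 0], "delta_rot": [0, 0, 0], "claw": 0},
  {"delta_pos": [0.003, 0, 0], "delta_rot": [0, 0, 0], "claw": 0},
])

```text
time: 8.75
eef_pos: [0.5092, -0.2162, 0.1373]
tcp_rot: [1.0, 0.0, -0.0, 0.0]
contact_force: [0.0, -0.3, -0.3]
opening: 0.127
```

carry_out([
  {"delta_pos": [0.001, 0, 0], "delta_rot": [0, 0, 0], "claw": 0},
  {"delta_pos": [0.002, 0, 0], "delta_rot": [0, 0, 0], "claw": 0},
  {"delta_pos": [0.002, 0, 0], "delta_rot": [0, 0, 0], "claw": 0},
  {"delta_pos": [0.002, 0, 0], "delta_rot": [0, 0, 0], "claw": 0},
])

```text
time: 9.08
eef_pos: [0.5112, -0.2162, 0.1373]
tcp_rot: [1.0, 0.0, -0.0, 0.0]
contact_force: [0.4, 0.3, 0.1]
opening: 0.129
```

```bash
python3 -c "
from go import *
st()"
```

```text
t 9.08 pos [ 0.5112 -0.2162  0.1373] yaw 0.02 tz [-4.e-04 -2.e-04 -1.e+00] F [0.4  0.27 0.14] M [-0.04  0.01  0.  ] op 0.129
```

carry_out([
  {"delta_pos": [0.001, 0, 0], "delta_rot": [0, 0, 0], "claw": 0},
  {"delta_pos": [0.0015, 0, 0], "delta_rot": [0, 0, 0], "claw": 0},
  {"delta_pos": [0.0015, 0, 0], "delta_rot": [0, 0, 0], "claw": 0},
])

```text
time: 9.33
eef_pos: [0.5128, -0.2162, 0.1373]
tcp_rot: [1.0, 0.0, -0.0, 0.0]
contact_force: [-0.6, 0.3, -0.9]
opening: 0.129
```

carry_out([
  {"delta_pos": [0.001, 0, 0], "delta_rot": [0, 0, 0], "claw": 0},
  {"delta_pos": [0.0015, 0, 0], "delta_rot": [0, 0, 0], "claw": 0},
  {"delta_pos": [0.0015, 0, 0], "delta_rot": [0, 0, 0], "claw": 0},
])

```text
time: 9.58
eef_pos: [0.5141, -0.2163, 0.1372]
tcp_rot: [1.0, 0.0, -0.001, 0.0]
contact_force: [-1.3, -0.9, 0.2]
opening: 0.126
```

```bash
python3 -c "
from go import *
st()"
```

```text
t 9.58 pos [ 0.5141 -0.2163  0.1372] yaw 0.02 tz [-1.3e-03 -4.0e-04 -1.0e+00] F [-1.34 -0.9   0.2 ] M [-0.04  0.23 -0.02] op 0.126
```

carry_out([
  {"delta_pos": [0.0008, 0, 0], "delta_rot": [0, 0, 0], "claw": 0},
  {"delta_pos": [0.0015, 0, 0], "delta_rot": [0, 0, 0], "claw": 0},
  {"delta_pos": [0.0015, 0, 0], "delta_rot": [0, 0, 0], "claw": 0},
])

```text
time: 9.83
eef_pos: [0.5151, -0.2164, 0.1369]
tcp_rot: [1.0, 0.0, -0.001, 0.0]
contact_force: [-2.5, -1.2, -1.1]
opening: 0.125
```

```bash
python3 -c "
from go import *
st()"
```

```text
t 9.83 pos [ 0.5151 -0.2164  0.1369] yaw 0.03 tz [-2.9e-03 -3.0e-04 -1.0e+00] F [-2.53 -1.16 -1.15] M [-0.23  0.51 -0.04] op 0.125
```

carry_out([
  {"delta_pos": [0.0008, 0, 0], "delta_rot": [0, 0, 0], "claw": 0},
  {"delta_pos": [0.0015, 0, 0], "delta_rot": [0, 0, 0], "claw": 0},
  {"delta_pos": [0.0015, 0, 0], "delta_rot": [0, 0, 0], "claw": 0},
])

```text
time: 10.08
eef_pos: [0.5157, -0.2165, 0.1366]
tcp_rot: [1.0, 0.0, -0.003, -0.0]
contact_force: [-5.9, -1.2, -0.1]
opening: 0.123
```

```bash
python3 -c "
from go import *
st()"
```

```text
t 10.08 pos [ 0.5157 -0.2165  0.1366] yaw 0.04 tz [-0.0057  0.     -1.    ] F [-5.86 -1.22 -0.13] M [-0.21  0.92 -0.08] op 0.123
```

```bash
python3 -c "
from go import *
to([.5185,-.2168,.1373],0)"
```

```text
t 10.08 pos [ 0.5157 -0.2165  0.1366] yaw 0.04 tz [-0.0057  0.     -1.    ] F [-5.86 -1.22 -0.13] M [-0.21  0.92 -0.08] op 0.123
delta_pos [ 0.0028  0.0004 -0.0007]
delta_rot [-0.      0.0057  0.0008]
```

carry_out([
  {"delta_pos": [0.001, 0.0004, -0.0008], "delta_rot": [0, 0.008, 0.001], "claw": 0},
  {"delta_pos": [0.002, 0.0004, -0.0008], "delta_rot": [0, 0.008, 0.001], "claw": 0},
  {"delta_pos": [0.0028, 0.0004, -0.0008], "delta_rot": [0, 0.008, 0.001], "claw": 0},
  {"delta_pos": [0.0028, 0.0004, -0.0008], "delta_rot": [0, 0.008, 0.001], "claw": 0},
])

```text
time: 10.42
eef_pos: [0.5169, -0.2165, 0.1366]
tcp_rot: [1.0, 0.0, -0.001, -0.001]
contact_force: [-6.4, -1.5, -0.4]
opening: 0.124
```

```bash
python3 -c "
from go import *
to([.5205,-.2168,.1373],0)"
```

```text
t 10.42 pos [ 0.5169 -0.2165  0.1366] yaw 0.02 tz [-0.003   0.0013 -1.    ] F [-6.4  -1.49 -0.36] M [-0.24  1.23 -0.02] op 0.124
delta_pos [ 0.0036  0.0003 -0.0008]
delta_rot [-0.0013  0.003   0.0003]
```

carry_out([
  {"delta_pos": [0.0015, 0.0003, -0.001], "delta_rot": [-0.001, 0.006, 0], "claw": 0},
  {"delta_pos": [0.0025, 0.0003, -0.001], "delta_rot": [-0.001, 0.006, 0], "claw": 0},
  {"delta_pos": [0.0033, 0.0003, -0.001], "delta_rot": [-0.001, 0.006, 0], "claw": 0},
  {"delta_pos": [0.0033, 0.0003, -0.001], "delta_rot": [-0.001, 0.006, 0], "claw": 0},
])

```text
time: 10.75
eef_pos: [0.5187, -0.2166, 0.1366]
tcp_rot: [1.0, 0.0, -0.001, -0.001]
contact_force: [-6.0, -1.4, -0.7]
opening: 0.128
```

```bash
python3 -c "
from go import *
to([.522,-.2168,.1373],0)"
```

```text
t 10.75 pos [ 0.5187 -0.2166  0.1366] yaw 0.03 tz [-0.0014  0.0016 -1.    ] F [-6.03 -1.42 -0.67] M [-0.18  0.94 -0.01] op 0.128
delta_pos [ 0.0033  0.0002 -0.0007]
delta_rot [-0.0016  0.0014  0.0006]
```

carry_out([
  {"delta_pos": [0.0015, 0.0003, -0.001], "delta_rot": [-0.001, 0.004, 0], "claw": 0},
  {"delta_pos": [0.0025, 0.0003, -0.001], "delta_rot": [-0.001, 0.004, 0], "claw": 0},
  {"delta_pos": [0.0035, 0.0003, -0.001], "delta_rot": [-0.001, 0.004, 0], "claw": 0},
  {"delta_pos": [0.0035, 0.0003, -0.001], "delta_rot": [-0.001, 0.004, 0], "claw": 0},
])

```text
time: 11.08
eef_pos: [0.5217, -0.2166, 0.1367]
tcp_rot: [1.0, 0.0, 0.001, -0.001]
contact_force: [-1.9, -1.2, -3.0]
opening: 0.126
```

```bash
python3 -c "
from go import *
to([.525,-.2168,.1373],0)"
```

```text
t 11.08 pos [ 0.5217 -0.2166  0.1367] yaw 0.03 tz [ 0.0011  0.0015 -1.    ] F [-1.85 -1.24 -2.97] M [-0.15  0.55 -0.06] op 0.126
delta_pos [ 0.0033  0.0002 -0.0006]
delta_rot [-0.0015 -0.0011  0.0006]
```

carry_out([
  {"delta_pos": [0.0012, 0.0003, -0.0003], "delta_rot": [-0.001, 0.0, 0], "claw": 0},
  {"delta_pos": [0.0022, 0.0003, -0.0003], "delta_rot": [-0.001, 0.0, 0], "claw": 0},
  {"delta_pos": [0.0022, 0.0003, -0.0003], "delta_rot": [-0.001, 0.0, 0], "claw": 0},
])

```text
time: 11.33
eef_pos: [0.5251, -0.2168, 0.1374]
tcp_rot: [1.0, 0.0, 0.002, -0.0]
contact_force: [1.3, 0.1, -2.7]
opening: 0.13
```

```bash
python3 -c "
from go import *
to([.525,-.2168,.1373],0)"
```

```text
t 11.33 pos [ 0.5251 -0.2168  0.1374] yaw 0.01 tz [ 4.5e-03  3.0e-04 -1.0e+00] F [ 1.35  0.09 -2.73] M [ 0.05 -0.1   0.05] op 0.13
delta_pos [-0.0001  0.      0.0001]
delta_rot [-0.0003 -0.0045  0.0002]
```

The force fell and reversed, so the clip has jumped past the lips. I'll level the tool and press gently to the stop.

carry_out([
  {"delta_pos": [0.0008, 0, 0.0003], "delta_rot": [0, -0.004, 0], "claw": 0},
  {"delta_pos": [0.0015, 0, 0.0003], "delta_rot": [0, -0.004, 0], "claw": 0},
  {"delta_pos": [0.0015, 0, 0.0003], "delta_rot": [0, -0.004, 0], "claw": 0},
])

```text
time: 11.58
eef_pos: [0.5273, -0.2169, 0.1376]
tcp_rot: [1.0, 0.0, 0.001, 0.0]
contact_force: [-0.0, -0.3, -1.0]
opening: 0.124
```

```bash
python3 -c "
from go import *
to([.528,-.2168,.1372],0)"
```

```text
t 11.58 pos [ 0.5273 -0.2169  0.1376] yaw 0.03 tz [ 2.e-03 -2.e-04 -1.e+00] F [-0.02 -0.25 -1.01] M [-0.05  0.02 -0.05] op 0.124
delta_pos [ 0.0007 -0.0001  0.0004]
delta_rot [ 0.0002 -0.002   0.0005]
```

carry_out([
  {"delta_pos": [0.0006, 0, 0], "delta_rot": [0, 0, 0], "claw": 0},
  {"delta_pos": [0.001, 0, 0], "delta_rot": [0, 0, 0], "claw": 0},
  {"delta_pos": [0.001, 0, 0], "delta_rot": [0, 0, 0], "claw": 0},
])

```text
time: 11.83
eef_pos: [0.5276, -0.2169, 0.1376]
tcp_rot: [1.0, 0.0, -0.0, -0.0]
contact_force: [-5.0, -0.9, 1.3]
opening: 0.121
```

```bash
python3 -c "
from go import *
to([.528,-.2168,.1372],0)"
```

```text
t 11.83 pos [ 0.5276 -0.2169  0.1376] yaw 0.04 tz [-3.e-04  2.e-04 -1.e+00] F [-5.04 -0.92  1.26] M [-0.1   0.84  0.02] op 0.121
delta_pos [ 0.0004 -0.0001  0.0004]
delta_rot [-0.0002  0.0003  0.0007]
```

carry_out([
  {"delta_pos": [0.001, 0, 0.0002], "delta_rot": [0, 0, 0], "claw": 0},
  {"delta_pos": [0.0012, 0, 0.0002], "delta_rot": [0, 0, 0], "claw": 0},
  {"delta_pos": [0.0012, 0, 0.0002], "delta_rot": [0, 0, 0], "claw": 0},
])

```text
time: 12.08
eef_pos: [0.5277, -0.2169, 0.1376]
tcp_rot: [1.0, 0.001, -0.002, -0.0]
contact_force: [-6.9, 0.3, 2.3]
opening: 0.127
```

Run:
```python
from ov import *
s,R=st()
p,d=ctrl.read_camera('side')
q=np.clip((p.astype(float)-20)*1.8,0,255).astype(np.uint8)
cv2.imwrite('pics/ov5r.png',cv2.resize(q[140:190,295:370,::-1],None,fx=10,fy=10,interpolation=cv2.INTER_CUBIC))
st()
```

```text
t 12.08 pos [ 0.5277 -0.2169  0.1376] yaw 0.06 tz [-3.8e-03  7.0e-04 -1.0e+00] F [-6.88  0.31  2.34] M [0.01 1.17 0.03] op 0.127
t 12.13 pos [ 0.5277 -0.2169  0.1377] yaw 0.06 tz [-3.6e-03  6.0e-04 -1.0e+00] F [-6.17  0.51  2.93] M [0.01 1.11 0.  ] op 0.129
```

View pics/ov5r.png

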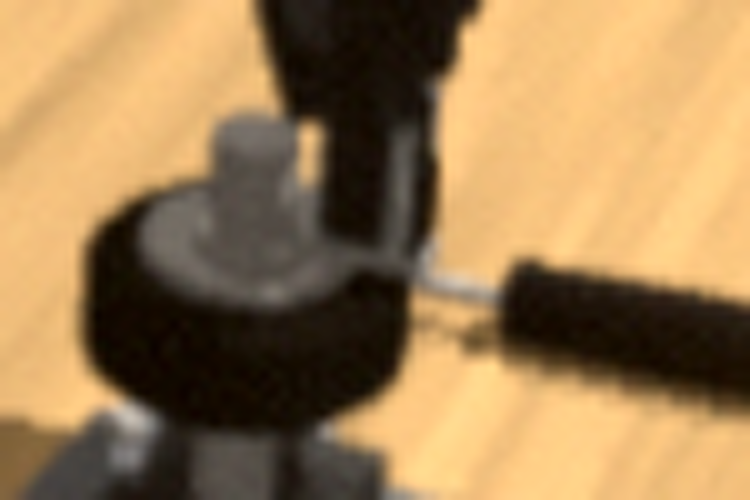

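The clip surrounds the axle at crop (250,250), and the stop holds firm at about 7 N with no further travel. I'll relax the push, release, and rise.

carry_out([
  {"delta_pos": [-0.0002, 0, 0], "delta_rot": [0, 0.003, 0], "claw": 0},
  {"delta_pos": [-0.0002, 0, 0], "delta_rot": [0, 0.003, 0], "claw": 0},
  {"delta_pos": [-0.0002, 0, 0], "delta_rot": [0, 0.003, 0], "claw": 20},
  {"delta_pos": [-0.0002, 0, 0], "delta_rot": [0, 0.003, 0], "claw": 30},
  {"delta_pos": [-0.0002, 0, 0], "delta_rot": [0, 0.003, 0], "claw": 38},
  {"delta_pos": [-0.0002, 0, 0], "delta_rot": [0, 0.003, 0], "claw": 38},
], force=20)

```text
time: 12.63
eef_pos: [0.5282, -0.217, 0.1381]
tcp_rot: [1.0, 0.001, 0.0, -0.0]
contact_force: [0.4, -0.1, 0.4]
opening: 0.38
```

```bash
python3 -c "
from go import *
to([.5275,-.2168,.23],0)"
```

```text
t 12.63 pos [ 0.5282 -0.217   0.1381] yaw 0.06 tz [ 1.e-03  1.e-04 -1.e+00] F [ 0.41 -0.06  0.4 ] M [-0.03  0.05 -0.  ] op 0.38
delta_pos [-0.0006 -0.0002 -0.0919]
delta_rot [-0.0001 -0.001   0.0011]
```

carry_out([
  {"delta_pos": [-0.001, 0, -0.01], "delta_rot": [0, 0, 0], "claw": 38},
  {"delta_pos": [-0.001, 0, -0.03], "delta_rot": [0, 0, 0], "claw": 38},
  {"delta_pos": [-0.001, 0, -0.06], "delta_rot": [0, 0, 0], "claw": 38},
  {"delta_pos": [-0.001, 0, -0.09], "delta_rot": [0, 0, 0], "claw": 38},
  {"delta_pos": [-0.02, 0.03, -0.11], "delta_rot": [0, 0, 0], "claw": 38},
  {"delta_pos": [-0.04, 0.065, -0.11], "delta_rot": [0, 0, 0], "claw": 38},
  {"delta_pos": [-0.055, 0.1, -0.11], "delta_rot": [0, 0, 0], "claw": 38},
  {"delta_pos": [-0.07, 0.135, -0.11], "delta_rot": [0, 0, 0], "claw": 38},
])

```text
time: 13.3
eef_pos: [0.4579, -0.3535, 0.2502]
tcp_rot: [1.0, 0.001, 0.002, 0.001]
contact_force: [0.6, 0.1, 0.8]
opening: 0.381
```

carry_out([
  {"delta_pos": [-0.01, 0.038, 0], "delta_rot": [0, 0, 0], "claw": 38},
  {"delta_pos": [-0.02, 0.076, 0], "delta_rot": [0, 0, 0], "claw": 38},
  {"delta_pos": [-0.03, 0.11, 0], "delta_rot": [0, 0, 0], "claw": 38},
  {"delta_pos": [-0.04, 0.14, 0], "delta_rot": [0, 0, 0], "claw": 38},
  {"delta_pos": [-0.045, 0.16, 0], "delta_rot": [0, 0, 0], "claw": 38},
  {"delta_pos": [-0.045, 0.16, 0], "delta_rot": [0, 0, 0], "claw": 38},
])

```text
time: 13.8
eef_pos: [0.4114, -0.5176, 0.2512]
tcp_rot: [1.0, -0.001, 0.002, 0.003]
contact_force: [-0.7, 0.5, -1.1]
opening: 0.381
```

Run:
```python
from ov import *
st();o=[]
for n,(x,y) in(("side",(285,130)),("top",(305,190))):
    p,d=ctrl.read_camera(n); np.save(f'pics/{n}9_p.npy',p);np.save(f'pics/{n}9_d.npy',d)
    cv2.imwrite(f'pics/{n}9.png',p[:,:,::-1])
    q=np.clip(p.astype(float)*1.3,0,255).astype(np.uint8)
    o.append(cv2.resize(q[y:y+70,x:x+75,::-1],(400,373),interpolation=cv2.INTER_CUBIC))
cv2.imwrite('pics/fin.png',np.hstack(o))
d=np.load('pics/top9_d.npy');C=cloud('top',d);p=np.load('pics/top9_p.npy').astype(int)
B=(abs(C[...,0]-.54)<.08)&(abs(C[...,1]+.216)<.05)&(C[...,2]>.125)&(C[...,0]<.542)
print(B.sum(),C[B].mean(0).round(4),C[B].min(0).round(4),C[B].max(0).round(4))
```

```text
t 13.8 pos [ 0.4114 -0.5176  0.2512] yaw -0.12 tz [ 0.0041 -0.0051 -1.    ] F [-0.68  0.51 -1.08] M [ 0.04 -0.01  0.  ] op 0.381
106 [ 0.5277 -0.2139  0.1392] [ 0.5148 -0.2205  0.1255] [ 0.5403 -0.2087  0.1447]
```

View pics/fin.png

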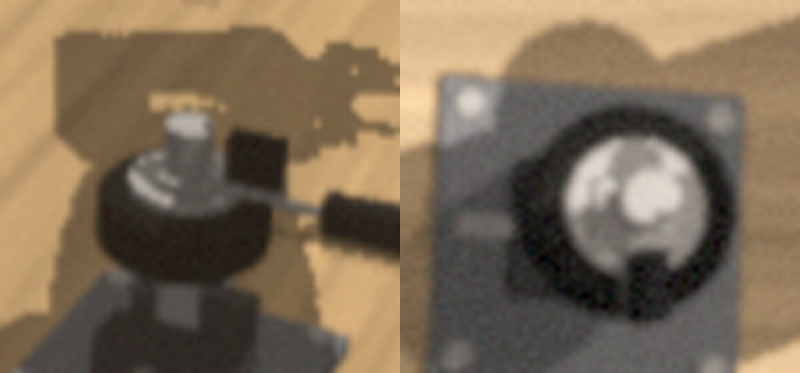

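View pics/top9.png

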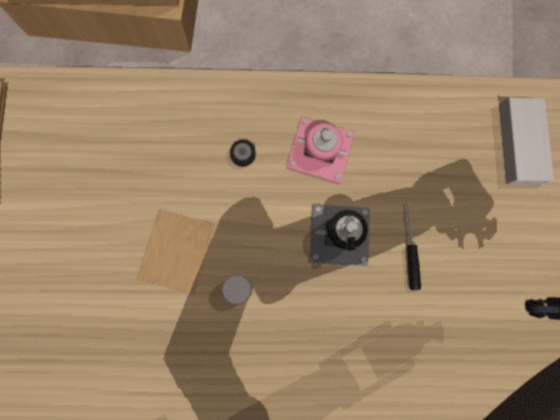

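The pictures show the clip seated on the grey stand, with its tab at crop (650,280) in the top view, level at groove height. The bystanders are at their original pixels. I'm handing in.

```bash
python3 -c "
from go import *
st();print(ctrl.sign_off())"
```

```text
t 13.9 pos [ 0.4129 -0.5141  0.2509] yaw 0.03 tz [ 0.0042 -0.0024 -1.    ] F [ 0.31  0.15 -0.18] M [0.04 0.02 0.05] op 0.379
the job is handed in; nothing more can be done
None
```

The clip is in the axle's groove on the grey stand, pushed to a firm stop and released. I handed the job in at 13.9 s; sign-off reports no verdict.

**What I did:**
- I gripped the clip by its tab and lowered it until it touched the washer, about 33 mm above its lowest place.
- I then lifted it about 1 mm and pushed it on along +x.
- The push peaked at about 6.4 N, fell and briefly reversed as the clip jumped home, then rose to about 7 N with no further travel. I read force only at the end of each call, so a short peak in between could have been missed.

**Last checks:**
- **Clip:** both cameras show it around the axle with the tab upright and the gripper well clear.
- **Other things:** the spare wheel, screwdriver and can look unmoved by eye.
- **Disagreement:** the tab's final position puts the clip's seat about 2 mm past my camera estimate of the axle line. That is within the calibration error, and the push travel (about 13.7 mm from first contact) fits the clip being fully home.

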